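# Index the rotary assembly fixture to its next stop

## Robot

A 7-joint arm with a two-finger parallel gripper is mounted at the origin on the work surface. World frame = base frame: x ahead of the robot, y to its left, z up, the work surface at z = 0. Lengths are in mm, angles in rad, forces in N, time in s.
With the tool pointing down it reaches from about 400 to 875 mm from the base axis. Payload 4.4 kg.
Tool frame: the origin (TCP) lies at the very end of the fingers, on their centre line; the grasp point (between the pads) lies 19 mm behind it; z points along the fingers, y is the line along which they close (so a half turn about z gives the same grasp; the last joint's range is limited). The gripper opens to 85 mm and grips with 20 to 120 N. Pads are 22 mm wide; open, the fingers measure 114 mm over their backs; the gripper's body (76 mm by 85 mm) begins 54 mm behind the grasp point. The pads swing forward as they close: fully open they stand 13 mm farther back than shut.
Start: joints at [-0.066, 0.628, 0.038, 1.517, -0.027, 0.996, -0.02], TCP at [650.014, 0.027, 231.313] pointing down, gripper open.
Joint ranges: [-3.06, 3.06], [-0.37, 2.12], [-1.25, 1.32], [0.18, 2.47], [-1.1, 4.24], [0.23, 1.98], [-2.94, 2.94]. Speed limits (rad/s): [2.57, 2.57, 3.14, 3.14, 3.14, 3.14, 3.14].

## Interface

Orientations are given as [roll, pitch, yaw] about the fixed x, y, z axes, in that order (R = Rz(yaw) Ry(pitch) Rx(roll)).
In Python, from cell import monitor, viewer, workorder gives the robot as it stands.
- The arm moves only by the tool arm_command, never from a script. Its argument "series" is one flat list of numbers, 5 for each row, row after row: the opening in per cent of the stroke, from 0 (shut) to 100 (fully open), then the shift along the tool's x, y, z in cm, then the turn about the tool's z in degrees. In form: [claw, x, y, z, roll, claw, x, y, z, roll, ...]. A call has exactly 5 rows; each row is the pose to reach, as a shift and turn from the pose commanded when the call began, along the tool's axes at that moment; what a row does not reach only later rows make up. A row lasts 1/12 s, in which the tool goes at most 41.7 mm and 7.16 degrees, less where a joint would pass 70% of its speed; a pose out of reach is approached as far as the arm can. A call with a gripper value outside its range is refused whole. The fingers move at their own pace and stop on an object; the grip force is fixed at half the most. Time passes only in rows, so rows that repeat a pose let the fingers close, or fill a call up. It gives the time, the measured TCP pose, the force, the opening and the grip force at its end, in the units of the state.
- monitor.read_state(): the state, without advancing time (a new reading comes with each control period).
- viewer.get_image(name): name is "scene" or "side" or "wrist"; returns (picture, depth): 480x640x3 uint8, red, green, blue; 480x640 float32, mm along the optical axis (not along the pixel's ray), 0 where there is no reading.
- viewer.camera_model(name): a dict with "mtx" (3x3 intrinsics, pixels), "R" (3x3) and "t" (3): a world point X has camera coordinates R X + t. Camera axes: x right, y down, z forward; pixel columns grow to the right and rows downward; lengths in mm; the calibration is good to about 2 mm. A picture is of the moment at which its call begins: read the wrist's pose just before it. camera_model takes no time and is no camera call; for the wrist camera it gives the pose at the moment of the call.
- workorder.finish_job(): hands the job in; it is judged then, once.
The state is a dict: "clock": time; "qpos": joint angles; "qd": joint speeds; "tau": joint torques, N m; "eef_pos": TCP position; "tool_rot": TCP orientation; "force": force on the tool from outside, world axes, zero at the start; "torque": the same for the moment, N m; "width": finger opening in mm; "gripper_force": force on a finger pad.
Only numpy, scipy, OpenCV 4.12 (cv2) and the standard library are available. Lean on these libraries where they do the work, as an engineer would, in place of code of your own. Each camera call takes 0.05 s, during which the arm holds its last target. There are 200 camera calls.

## Task

Index the rotary assembly fixture to its next stop: draw the spring index pin up by its black knob, turn the wheel counter-clockwise (seen from above), and let the pin drop fully home into the next hole. Never force the wheel against the pin, let go at the end, and leave the loose things around it where they are.

Things in the scene. Friction and masses are not known exactly. Their poses are not given: they have to be found in the camera images.
- base: Grey fixed round base of the fixture, 336 mm across, 12 mm thick foot; origin on the table at the wheel's vertical axis, z up. On its own +y side is a flat ear (170 x 120 mm) with two loose parts. The pin starts in the first hole, which lies at -100 degrees (-1.745 rad) about z from the base's own +x axis, 125 mm from the axis.
- wheel (a joint): Angle of the aluminium wheel (208 mm across, top 50 mm above the table) about the base's axis, rad: 0 with the pin in the first hole, growing counter-clockwise from above; end stops at -0.15 and 1.4. The next hole lies somewhere between 0.82 and 1.10: its steel arc is clamped anew for each job, so the exact angle is not known. The wheel carries a clamped gearbox housing, 94 mm high.
- lug (a point): Point on top of the wheel's lug (36 mm wide, 50 mm above the table), on the pin's axis, 125 mm from the wheel's axis; turns with the wheel. A steel sleeve 22 mm across stands here around the pin, 50 to 70 mm above the table. Turning takes 1 to 3 N here with the pin drawn, 5 to 10 N when it rubs on the arcs; this drops off as the pin falls in. The wheel stays where it is left.
- pin (a joint): Lift of the spring index pin, m: 0 fully home in a hole, 0.016 at its upper stop. A spring pushes it down, 5 N at 0, 8 N at the stop. It leaves the first hole at 0.010. Let down between the holes it rides on the steel arcs at 0.010, then, from about 0.44 rad of wheel angle on, at 0.0085 (a step down of 1.5 mm, not a hole). Only in a hole does it go to 0.
- knob (a point): Middle of the black pull knob on top of the pin: upright round knob 30 mm across and 26 mm tall; with the pin home its underside is 74 mm, this point 87 mm, its top 100 mm above the table. It moves with pin and wheel. Free all round.
- nose: Steel nose of the pin, 10 mm across with a half-round tip, in a hole 11.5 mm wide; it bears at most 25 N of force from the arcs. Its origin lies on the pin's axis at table height when home, and rises with the pin.
- bearing: Loose steel ring 44 mm across, 12 mm high, lying on the base's ear; origin under its centre.
- gear: Loose dark steel gear blank 48 mm across, 24 mm high, on the base's ear; origin under its centre.
- wrench: Loose wrench 160 mm long lying flat on the table near the base's pin side, along its own x; bystander.
- driver: Loose hand screwdriver 200 mm long lying on the table to the right; bystander.
- threadlock: White bottle 40 mm across, 100 mm tall, standing on the right; bystander.
- screwcup: Steel bowl 70 mm across, 45 mm high, far right; bystander.
- partbin: Loose green open bin 160 x 110 x 75 mm, on the left; bystander.
- bitbox: Black box 90 x 60 x 30 mm, on the left; bystander.

How it is judged (in metres and radians):
On the way, in this order (a step that is already met when the one before it is completed fails the run):
1. the pin is drawn clear of the first hole (lifted more than 9 mm) (value of joint pin above 0.009 m), for 0.1 s.
2. the wheel is turned on by more than 0.6 rad with the pin still out of any hole (value of joint wheel above 0.6 rad and value of joint pin above 0.006 m), for 0.05 s.
At the end, for the whole second after the job is handed in: The pin is fully home (lift under 1.5 mm) in the second hole (wheel turned on by 0.75 to 1.18 rad), and the wheel is at rest (value of joint pin below 0.0015 m and value of joint wheel between 0.75 and 1.18 rad and not (velocity of joint wheel above 0.02 rad/s) and not (velocity of joint wheel below -0.02 rad/s)); the robot touches nothing.
It fails at once if the pin's nose is loaded with more than 25 N against the index arcs (contact force between nose and anything else above 25 N).
It fails at once if a loose bystander is shifted by more than 30 mm (distance of any of bearing, gear, wrench, driver, threadlock, screwcup, partbin, bitbox from where it was at the start of the episode above 0.03 m).
It also fails if it takes over 51 s, if anything falls off the work surface, if the arm or the gripper's body presses on something with over 40 N, if the wrist force passes 120 N, or if a joint passes its speed limit or range.

## Working session

There is one attempt and no reset: what is moved stays moved. The work goes in short steps, Python scripts to look and compute and a tool call to move; the robot and the scene stay as the last step left them, time stands still between calls to the robot, and variables do not carry over. Pictures are saved under pics/ and viewed, at most 10 in all, crops included, and the job is handed in when it is done.

Besides the shell and the picture viewer there is one more tool, called after "Request:" by a JSON object that holds its "api" and its "payload", one argument or row to a line. arm_command: Moves the arm, as the interface text tells. Its arguments: {"type":"object","properties":{"series":{"type":"array","items":{"type":"number"}}},"required":["series"]}

```bash
mkdir -p pics; ls; python3 - <<'E'
from cell import monitor, viewer
import cv2,numpy as np
s=monitor.read_state(); print({k:np.round(v,3).tolist() for k,v in s.items()})
for n in ["scene","side"]:
    p,d=viewer.get_image(n); cv2.imwrite(f"pics/{n}0.png",p[:,:,::-1]); np.save(f"{n}_d.npy",d)
    m=viewer.camera_model(n); print(n,np.round(-m["R"].T@m["t"]),m["mtx"][0,0])
    np.savez(f"{n}_m.npz",**m)
E
```

```text
pics
{'clock': 0.0, 'qpos': [-0.066, 0.629, 0.038, 1.518, -0.027, 0.996, -0.02], 'qd': [-0.0, -0.0, 0.001, 0.0, 0.001, -0.001, -0.0], 'tau': [-0.001, -56.341, 1.226, -19.345, 0.011, 0.011, -0.0], 'eef_pos': [649.369, 0.02, 230.387], 'tool_rot': [-3.14, 0.0, 1.571], 'force': [0.012, -0.27, -1.212], 'torque': [0.025, 0.019, -0.011], 'gripper_force': 0.0, 'width': 85.889}
scene [1061. -686.  935.] 463.4819637981642
side [499. 816. 754.] 467.91140932392034
```

View pics/scene0.png

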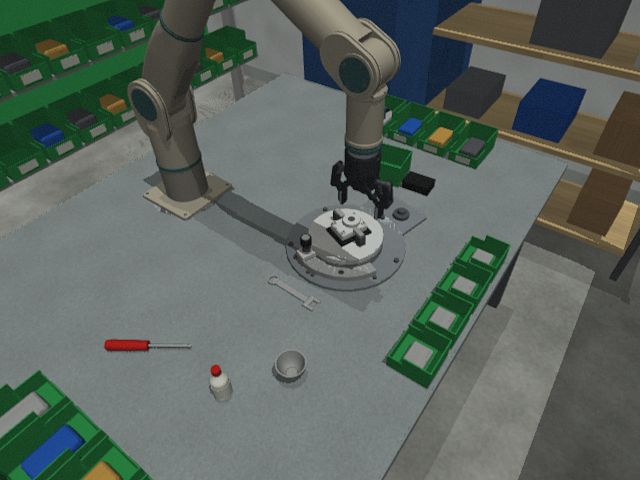

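View pics/side0.png

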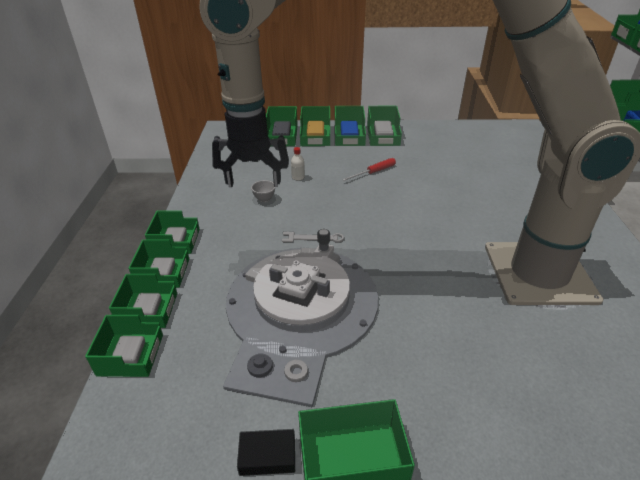

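The scene view shows the knob at about (306,240), with the wheel at (348,235). In the side view the knob is at (323,237) and the wheel centre at about (302,287). Next I'll measure them from depth.

```bash
cat > h.py <<'E'
import numpy as np
from scipy.optimize import least_squares
def cloud(d,m):
    v,u=np.nonzero(d>0); z=d[v,u]
    c=np.linalg.inv(m["mtx"])@np.array([u*z,v*z,z])
    return (m["R"].T@(c-np.asarray(m["t"]).reshape(3,1))).T,u,v
def circ(P,r=None):
    f=(lambda p:np.hypot(P[:,0]-p[0],P[:,1]-p[1])-(p[2] if r is None else r))
    s=least_squares(f,[*P[:,:2].mean(0),r or 50],loss='soft_l1',f_scale=2)
    return s.x,np.std(f(s.x))
E
python3 - <<'E'
import numpy as np
from h import *
for n,k,w in [("scene",(306,240),(350,235)),("side",(323,237),(302,287))]:
    d=np.load(f"{n}_d.npy"); m=dict(np.load(f"{n}_m.npz")); X,u,v=cloud(d,m)
    s=(abs(u-k[0])<14)&(abs(v-k[1])<20)
    K=X[s&(X[:,2]>72)&(X[:,2]<110)]
    print(n,"knob n",len(K),K.min(0).round(1),K.max(0).round(1))
    T=K[K[:,2]>95]; print(" top",len(T),T.mean(0).round(1),"minmax mid",((T.min(0)+T.max(0))/2).round(1))
    print(" side fit",circ(K[K[:,2]<97],15))
    s=(abs(u-w[0])<110)&(abs(v-w[1])<90)
    W=X[s&(abs(X[:,2]-50)<3)]; c=np.median(W,0)
    W=W[np.hypot(*(W-c)[:,:2].T)<150]
    # outer radius boundary fit: extremes per angle
    import cv2
    for name,lo,hi in [("wheel",47,53),("foot",9,15)]:
        W=X[s&(X[:,2]>lo)&(X[:,2]<hi)]; W=W[np.hypot(*(W-c)[:,:2].T)<200]
        a=np.arctan2(W[:,1]-c[1],W[:,0]-c[0]); r=np.hypot(W[:,0]-c[0],W[:,1]-c[1])
        B=[]
        for i in range(72):
            q=np.floor((a+np.pi)/(2*np.pi)*72)==i
            if q.sum()>3: B.append(W[q][np.argmax(r[q])])
        B=np.array(B); print(name,len(W),circ(B))
E
```

```text
scene knob n 141 [494.6 -43.   73.6] [524.1 -14.1 104.7]
 top 80 [510.9 -29.3  99.1] minmax mid [509.3 -28.4  99.9]
 side fit (array([507.92732273, -26.59580327,  15.        ]), np.float64(1.3934706332453295))
wheel 1819 (array([556.99887622,  87.38617825, 102.74811124]), np.float64(11.125448861433574))
foot 2621 (array([557.29148579,  87.15043016, 167.44489644]), np.float64(18.477899587676053))
side knob n 180 [493.9 -42.4  73.7] [521.6 -10.2 102.3]
 top 92 [507.3 -24.9  98.7] minmax mid [507.6 -26.3  98.7]
 side fit (array([507.14351388, -29.29870516,  15.        ]), np.float64(1.7667430433737514))
wheel 3161 (array([554.20016195,  87.95037744, 103.30443355]), np.float64(8.041802482924536))
foot 7008 (array([555.23238194,  90.05508062, 168.05440991]), np.float64(15.135408217785168))
```

```bash
python3 - <<'E'
from cell import monitor, viewer
import cv2,numpy as np
p,d=viewer.get_image("wrist"); m=viewer.camera_model("wrist")
print(np.round(-m["R"].T@m["t"]),np.round(m["R"],2).tolist(),m["mtx"][0,0])
np.savez("wrist0.npz",d=d,p=p,**m)
s=cv2.imread("pics/scene0.png")[195:300,270:420]
s=cv2.resize(s,None,fx=4.2,fy=4.2,interpolation=cv2.INTER_CUBIC)
w=cv2.resize(p[:,:,::-1],None,fx=.25,fy=.25)
cv2.imwrite("pics/crop1.png",s); cv2.imwrite("pics/w0.png",p[:,:,::-1])
from h import *
# housing extents along radial direction
c=np.array([556,88]);e=np.array([508.5,-28])-c;e/=np.linalg.norm(e);t=np.array([-e[1],e[0]])
for n in["scene","side"]:
    X,u,v=cloud(np.load(f"{n}_d.npy"),dict(np.load(f"{n}_m.npz")))
    q=(X[:,2]>60)&(X[:,2]<120)&(np.hypot(*(X[:,:2]-c).T)<104)
    r=(X[q][:,:2]-c)@e; l=(X[q][:,:2]-c)@t
    print(n,np.percentile(r,[1,90,97,99.5]).round(),np.percentile(l,[1,99]).round(), r[abs(l)<25].max().round(), np.hypot(r,l).max())
E
```

```text
[650.  78. 373.] [[1.0, 0.0, -0.0], [0.0, -0.95, 0.3], [-0.0, -0.3, -0.95]] 344.647518283256
scene [-49.  28.  31.  33.] [-61.  67.] 39.0 69.49600495120693
side [-52.  14.  24.  29.] [-68.  62.] 31.0 71.07782840478271
```

View pics/crop1.png

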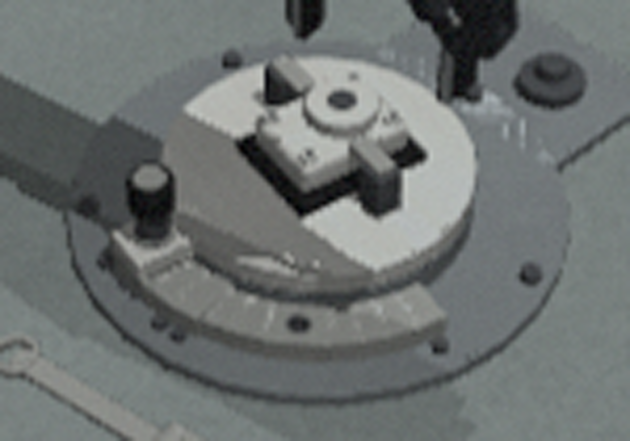

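View pics/w0.png

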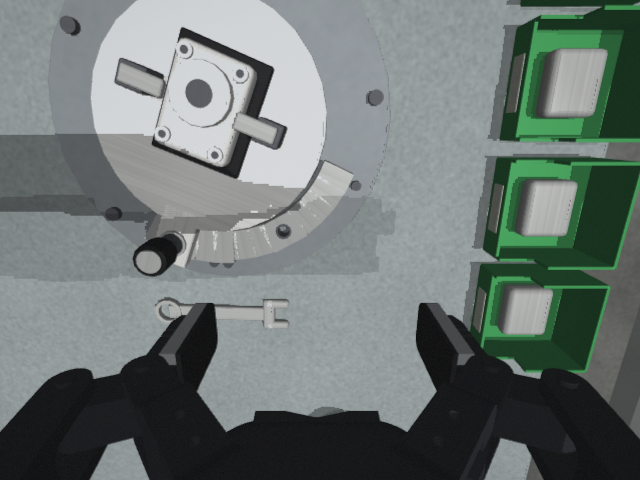

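The wrist view shows the arc with a dark hole at about (283,232) and the knob top at (149,262). The scene crop shows the same hole at full-image pixel (341,272). I'll convert these to angles.

```bash
python3 - <<'E'
from h import *
import cv2
z0=dict(np.load("wrist0.npz"))
sc=cv2.imread("pics/scene0.png")[:,:,::-1]
S={"wrist":(z0["p"],z0["d"],z0,(283,232),(147,257)),"scene":(sc,np.load("scene_d.npy"),dict(np.load("scene_m.npz")),(341,272),(306,240))}
def ray(m,u,v,z):
    R=m["R"];t=np.asarray(m["t"]).ravel();d=R.T@np.linalg.inv(m["mtx"])@[u,v,1];C=-R.T@t
    return C+d*(z-C[2])/d[2]
c=np.array([556,88])
for n,(p,d,m,h,k) in S.items():
    X,u,v=cloud(d,m)
    q=(abs(u-h[0])<14)&(abs(v-h[1])<9); r=np.hypot(*(X[:,:2]-c).T)
    zt=np.median(X[q&(r>112)&(r<140),2]); 
    g=cv2.cvtColor(np.ascontiguousarray(p),cv2.COLOR_RGB2GRAY).astype(float)
    w=6 if n=="wrist" else 5
    pt=g[h[1]-w:h[1]+w+1,h[0]-w:h[0]+w+1]; wt=np.clip(np.percentile(pt,60)*.75-pt,0,None)
    yy,xx=np.mgrid[-w:w+1,-w:w+1]; uu=h[0]+(wt*xx).sum()/wt.sum(); vv=h[1]+(wt*yy).sum()/wt.sum()
    H=ray(m,uu,vv,zt); print(n,"arc top z",zt,"hole px",uu,vv,H.round(1),"r",np.hypot(*(H[:2]-c)),"ang",np.arctan2(*(H[:2]-c)[::-1]))
    if n=="wrist":
        K=X[(abs(u-k[0])<32)&(abs(v-k[1])<32)&(X[:,2]>77)&(X[:,2]<108)]
        T=K[K[:,2]>97]; print("knob top",len(T),((T.min(0)+T.max(0))/2).round(1),T.mean(0).round(1),circ(K[K[:,2]<96],15))
        for lo,hi,R in((47,53,103.5),(9,15,168)):
            W=X[(X[:,2]>lo)&(X[:,2]<hi)&(r<200)]; a=np.floor(np.degrees(np.arctan2(W[:,1]-c[1],W[:,0]-c[0]))/5); rr=np.hypot(*(W[:,:2]-c).T)
            B=np.array([W[a==i][np.argmax(rr[a==i])] for i in np.unique(a)]);rb=np.hypot(*(B[:,:2]-c).T)
            print(circ(B[abs(rb-R)<6],R))
print("knob ang",np.arctan2(-28-88,508.5-556))
E
```

```text
wrist arc top z 27.945954519957898 hole px 282.63433973772493 233.2753888380604 [614.3 -23.9  27.9] r 126.19634533937666 ang -1.0902997388791302
knob top 867 [507.9 -27.4  99.5] [508.5 -26.9  99.7] (array([507.15069556, -28.16760761,  15.        ]), np.float64(0.332074254491672))
(array([554.53865969,  87.78907608, 103.5       ]), np.float64(0.7266716793251057))
(array([554.47097075,  88.59761741, 168.        ]), np.float64(0.4967701704275176))
scene arc top z 27.222191989183617 hole px 340.7236944660951 271.70810600155886 [616.6 -22.1  27.2] r 125.68148546995417 ang -1.0681171958806066
knob ang -1.9594506717377778
```

Request:
{"api": "arm_command", "payload": {
  "series": [70,-0.56,-2.83,1.8,-6.8,70,-1.11,-5.67,3.6,-13.6,70,-1.67,-8.5,5.4,-20.4,70,-2.22,-11.33,7.2,-27.2,70,-2.78,-14.17,9,-34]
}}

```text
clock: 0.57
eef_pos: [506.8, -27.8, 140.7]
tool_rot: [3.141, -0.0, 2.17]
force: [0.8, -1.3, -1.2]
width: 60.1
gripper_force: 0.0
```

Request:
{"api": "arm_command", "payload": {
  "series": [70,0,0,0,-6.8,70,0,0,0,-13.6,70,0,0,0,-20.4,70,0,0,0,-27.2,70,0,0,0,-33.7]
}}

```text
clock: 0.98
eef_pos: [508.2, -27.9, 141.2]
tool_rot: [-3.142, -0.0, 2.758]
force: [0.1, 0.7, -0.4]
width: 60.0
gripper_force: 0.0
```

```bash
python3 - <<'E'
from cell import monitor, viewer
from h import *
p,d=viewer.get_image("wrist"); s=monitor.read_state(); m=viewer.camera_model("wrist")
print({k:np.round(s[k],3).tolist() for k in("clock","qpos","eef_pos","tool_rot","force","width")})
X,u,v=cloud(d,m)
K=X[(np.hypot(X[:,0]-508,X[:,1]+28)<25)&(X[:,2]>77)&(X[:,2]<108)]
T=K[K[:,2]>97]; print(len(T),((T.min(0)+T.max(0))/2).round(1),circ(K[K[:,2]<96],15),circ(T,10))
E
```

```text
{'clock': 1.033, 'qpos': [0.203, 0.574, -0.298, 1.99, 0.279, 0.616, 0.913], 'eef_pos': [508.192, -27.977, 141.152], 'tool_rot': [3.142, -0.0, 2.762], 'force': [-0.284, -0.634, -0.77], 'width': 59.723}
1832 [506.8 -27.4  99.6] (array([507.3761723 , -27.64405524,  15.        ]), np.float64(0.19936373778835745)) (array([506.18450014, -27.12059087,  10.        ]), np.float64(3.3994974468033052))
```

Request:
{"api": "arm_command", "payload": {
  "series": [70,0,0,1.8,0,70,0,0,3.6,0,70,0,0,5.4,0,70,0,0,7.2,0,70,0,0,7.2,0]
}}

```text
clock: 1.45
eef_pos: [506.1, -27.9, 66.6]
tool_rot: [-3.139, -0.005, 2.75]
force: [-0.4, -0.4, -0.8]
width: 59.8
gripper_force: 0.0
```

Request:
{"api": "arm_command", "payload": {
  "series": [50,0,0,0,0,40,0,0,0,0,30,0,0,0,0,20,0,0,0,0,20,0,0,0,0]
}}

```text
clock: 1.87
eef_pos: [508.7, -28.6, 70.5]
tool_rot: [-3.141, 0.002, 2.751]
force: [-2.3, -2.7, 7.3]
width: 28.1
gripper_force: 59.8
```

Request:
{"api": "arm_command", "payload": {
  "series": [20,0,0,-0.3,0,20,0,0,-0.6,0,20,0,0,-0.9,0,20,0,0,-1.2,0,20,0,0,-1.35,0]
}}

```text
clock: 2.28
eef_pos: [508.1, -28.4, 82.9]
tool_rot: [-3.141, -0.0, 2.751]
force: [1.9, -4.0, -9.2]
width: 28.2
gripper_force: 59.7
```

Request:
{"api": "arm_command", "payload": {
  "series": [20,0,0,0,0,20,0,0,0,0,20,0,0,0,0,20,0,0,0,0,20,0,0,0,0]
}}

```text
clock: 2.7
eef_pos: [508.1, -28.3, 82.6]
tool_rot: [-3.141, -0.0, 2.752]
force: [0.3, -5.5, -8.6]
width: 28.8
gripper_force: 59.7
```

```bash
python3 - <<'E'
from cell import monitor, viewer
from h import *
import cv2
p,d=viewer.get_image("scene"); m=viewer.camera_model("scene"); s=monitor.read_state()
print({k:np.round(s[k],3).tolist() for k in("clock","eef_pos","tool_rot","force","width","torque")})
cv2.imwrite("pics/sc2.png",cv2.resize(p[205:280,270:370,::-1],None,fx=6,fy=6))
E
```

```text
{'clock': 2.75, 'eef_pos': [508.126, -28.321, 82.608], 'tool_rot': [-3.141, -0.0, 2.752], 'force': [0.097, -4.452, -8.533], 'width': 28.216, 'torque': [-1.106, -0.188, -0.204]}
```

View pics/sc2.png

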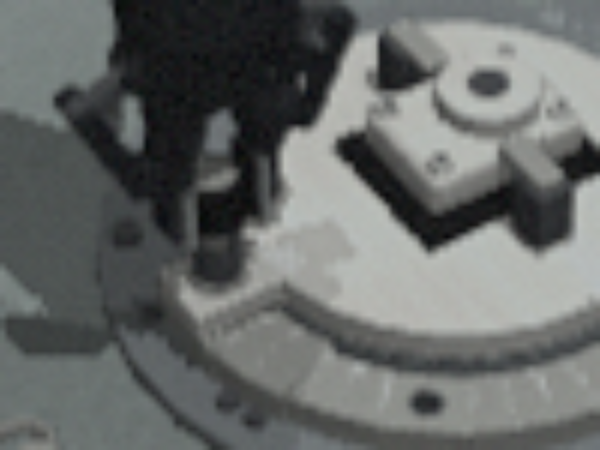

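The view shows the fingers gripping the knob, with the pin drawn up out of its sleeve. The pull of about 8 N matches the spring. Next I turn the wheel along the arc.

Request:
{"api": "arm_command", "payload": {
  "series": [20,-0.87,0.03,0,-4,20,-1.74,0.12,0,-8,20,-2.6,0.27,0,-12,20,-3.45,0.48,0,-16,20,-4.28,0.75,0,-20]
}}

```text
clock: 3.17
eef_pos: [550.5, -37.2, 82.4]
tool_rot: [3.142, -0.001, 3.104]
force: [0.4, -2.2, -8.4]
width: 28.4
gripper_force: 59.8
```

Request:
{"api": "arm_command", "payload": {
  "series": [20,-0.87,0.03,0,-4,20,-1.74,0.12,0,-8,20,-2.6,0.27,0,-12,20,-3.45,0.48,0,-16,20,-4.28,0.75,0,-20]
}}

```text
clock: 3.58
eef_pos: [593.7, -30.9, 82.3]
tool_rot: [3.141, -0.001, -2.83]
force: [0.9, -0.7, -8.7]
width: 28.3
gripper_force: 59.8
```

```bash
python3 - <<'E'
from cell import monitor, viewer
from h import *
p,d=viewer.get_image("wrist"); s=monitor.read_state(); m=viewer.camera_model("wrist")
print({k:np.round(s[k],3).tolist() for k in("clock","qpos","eef_pos","tool_rot","force","width")})
v=np.array(s["eef_pos"])[:2]-[555.5,88]; print(np.hypot(*v),np.arctan2(v[1],v[0])+1.9625)
E
```

```text
{'clock': 3.633, 'qpos': [0.29, 0.786, -0.464, 1.786, 0.517, 0.691, 1.425], 'eef_pos': [595.721, -30.147, 82.433], 'tool_rot': [3.141, 0.002, -2.825], 'force': [2.366, -2.203, -8.18], 'width': 27.959}
124.8053620635935 0.7198277076307635
```

Request:
{"api": "arm_command", "payload": {
  "series": [20,-0.44,0.01,0,-2,20,-0.87,0.03,0,-4,20,-1.31,0.07,0,-6,20,-1.74,0.12,0,-8,20,-2.23,0.2,0,-10.3]
}}

```text
clock: 4.05
eef_pos: [614.0, -22.0, 82.4]
tool_rot: [3.141, -0.0, -2.653]
force: [0.2, -1.0, -8.6]
width: 28.3
gripper_force: 59.8
```

Request:
{"api": "arm_command", "payload": {
  "series": [20,0,0,0.05,0,20,0,0,0.1,0,20,0,0,0.2,0,20,0,0,0.3,0,20,0,0,0.3,0]
}}

```text
clock: 4.47
eef_pos: [614.4, -21.9, 79.7]
tool_rot: [3.141, 0.001, -2.653]
force: [2.4, 0.4, -8.0]
width: 28.2
gripper_force: 60.0
```

```bash
python3 - <<'E'
from cell import monitor, viewer
from h import *
p,d=viewer.get_image("scene"); s=monitor.read_state()
print({k:np.round(s[k],3).tolist() for k in("clock","eef_pos","tool_rot","force","width")})
v=np.array(s["eef_pos"])[:2]-[555.5,88]; print(np.hypot(*v),np.arctan2(v[1],v[0])+1.9625)
E
```

```text
{'clock': 4.517, 'eef_pos': [614.365, -21.868, 79.817], 'tool_rot': [3.141, 0.001, -2.653], 'force': [2.402, 0.509, -8.01], 'width': 28.593}
124.64366642109428 0.8835658404154769
```

Request:
{"api": "arm_command", "payload": {
  "series": [20,0,0,0.05,0,20,0,0,0.1,0,20,0,0,0.15,0,20,0,0,0.2,0,20,0,0,0.2,0]
}}

```text
clock: 4.93
eef_pos: [614.4, -21.9, 77.8]
tool_rot: [3.141, 0.0, -2.653]
force: [1.7, 3.0, -7.0]
width: 28.1
gripper_force: 60.0
```

Request:
{"api": "arm_command", "payload": {
  "series": [20,0,0,0.05,0,20,0,0,0.1,0,20,0,0,0.1,0,20,0,0,0.1,0,20,0,0,0.1,0]
}}

```text
clock: 5.35
eef_pos: [614.4, -22.0, 76.8]
tool_rot: [3.141, 0.0, -2.653]
force: [0.4, 3.8, -7.8]
width: 28.2
gripper_force: 60.1
```

Request:
{"api": "arm_command", "payload": {
  "series": [20,0,0,0.05,0,20,0,0,0.1,0,20,0,0,0.1,0,20,0,0,0.1,0,20,0,0,0.1,0]
}}

```text
clock: 5.77
eef_pos: [614.4, -22.0, 75.8]
tool_rot: [3.141, 0.0, -2.653]
force: [0.2, 4.4, -7.0]
width: 28.5
gripper_force: 60.2
```

Request:
{"api": "arm_command", "payload": {
  "series": [20,0,0,0.05,0,20,0,0,0.1,0,20,0,0,0.1,0,20,0,0,0.1,0,20,0,0,0.1,0]
}}

```text
clock: 6.18
eef_pos: [614.6, -21.9, 74.9]
tool_rot: [3.141, 0.001, -2.652]
force: [0.5, 4.7, -5.9]
width: 28.4
gripper_force: 60.2
```

Request:
{"api": "arm_command", "payload": {
  "series": [40,0,0,0,0,50,0,0,0,0,60,0,0,0,0,70,0,0,0,0,70,0,0,0,0]
}}

```text
clock: 6.6
eef_pos: [614.7, -23.5, 75.2]
tool_rot: [-3.14, 0.0, -2.654]
force: [0.1, -0.3, -0.3]
width: 59.8
gripper_force: 0.0
```

Request:
{"api": "arm_command", "payload": {
  "series": [70,0,0,-1.5,0,70,0,0,-3,0,70,0,0,-5,0,70,0,0,-7,0,70,0,0,-9,0]
}}

```text
clock: 7.02
eef_pos: [614.3, -23.0, 165.8]
tool_rot: [-3.141, -0.0, -2.653]
force: [0.6, 1.0, -0.1]
width: 59.9
gripper_force: 0.0
```

```bash
python3 - <<'E'
from cell import monitor, viewer
from h import *
import cv2
p,d=viewer.get_image("wrist"); m=viewer.camera_model("wrist"); s=monitor.read_state()
print(s["clock"],s["eef_pos"],s["force"])
X,u,v=cloud(d,m); K=X[(np.hypot(X[:,0]-614.5,X[:,1]+22)<22)&(X[:,2]>78)&(X[:,2]<120)]
h=np.histogram(K[:,2],np.arange(78,121,2));print(h[0].tolist());z=K[:,2].max();T=K[K[:,2]>z-3]
print("top",np.median(T[:,2]),((T.min(0)+T.max(0))/2).round(1),circ(K[K[:,2]<z-5],15))
cv2.imwrite("pics/w3.png",p[:,:,::-1])
E
```

```text
7.0667 [616.86382925 -22.54399424 169.93334804] [2.34974437 0.32236545 3.0169268 ]
[0, 24, 22, 33, 30, 28, 30, 38, 29, 37, 40, 101, 697, 714, 3, 0, 0, 0, 0, 0, 0]
top 104.18964617429133 [616.2 -21.1 104.7] (array([617.01418679, -20.93590414,  15.        ]), np.float64(0.2168769321336854))
```

View pics/w3.png

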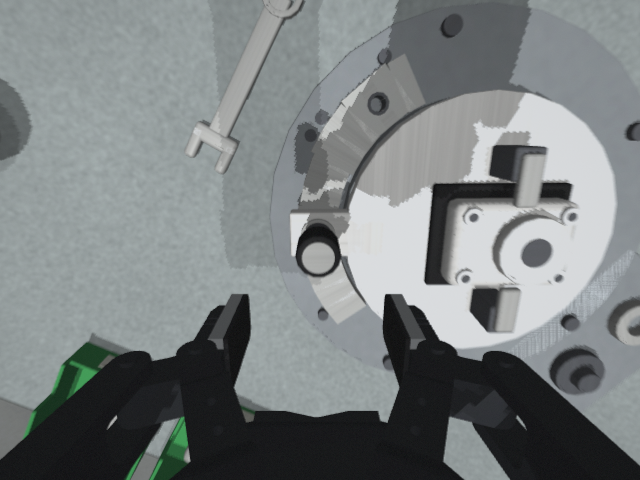

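The view shows the knob at (318,255) over the lug, with the old hole uncovered at (378,103). The arm was still settling during that shot, so I measure the knob height again against the wheel top.

```bash
cat > k.py <<'E'
from cell import monitor, viewer
from h import *
for n in("wrist","scene","side"):
    p,d=viewer.get_image(n); m=viewer.camera_model(n); s=monitor.read_state()
    X,u,v=cloud(d,m); K=X[(np.hypot(X[:,0]-616,X[:,1]+21.5)<20)&(X[:,2]>72)&(X[:,2]<125)]
    h=np.histogram(K[:,2],np.arange(72,126,1)); i=h[0].argmax(); zt=h[0][i]; T=K[abs(K[:,2]-h[1][i]-.5)<2]
    W=X[(np.hypot(X[:,0]-555.5,X[:,1]-88)<100)&(abs(X[:,2]-50)<5)]
    print(n,s["clock"],"knob top",np.median(T[:,2]).round(2),len(T),"wheel z",np.median(W[:,2]).round(2),circ(K[(K[:,2]<T[:,2].mean()-5)],15))
E
python3 k.py
```

```text
wrist 7.1167 knob top 98.35 1360 wheel z 48.01 (array([613.90259478, -21.35721144,  15.        ]), np.float64(0.1860635861797523))
scene 7.1667 knob top 99.55 62 wheel z 49.14 (array([615.04436568, -20.7198354 ,  15.        ]), np.float64(1.3162517988048132))
side 7.2167 knob top 98.64 61 wheel z 49.04 (array([614.12263709, -23.37649494,  15.        ]), np.float64(1.2222846363106699))
```

Request:
{"api": "arm_command", "payload": {
  "series": [70,0,0,-1,0,70,0,0,-2,0,70,0,0,-3,0,70,0,0,-3,0,70,0,0,-3,0]
}}

```text
clock: 7.63
eef_pos: [615.0, -22.5, 195.6]
tool_rot: [-3.141, 0.001, -2.653]
force: [-0.1, -0.0, 0.4]
width: 59.9
gripper_force: 0.0
```

```bash
python3 k.py >/dev/null; python3 k.py; python3 - <<'E'
from h import *
z=dict(np.load("wrist0.npz"))
for n,d,m in(("wrist",z["d"],z),("scene",np.load("scene_d.npy"),dict(np.load("scene_m.npz"))),("side",np.load("side_d.npy"),dict(np.load("side_m.npz")))):
    X,u,v=cloud(d,m); K=X[(np.hypot(X[:,0]-508,X[:,1]+28)<20)&(X[:,2]>72)&(X[:,2]<125)]
    h=np.histogram(K[:,2],np.arange(72,126,1)); i=h[0].argmax(); T=K[abs(K[:,2]-h[1][i]-.5)<2]
    W=X[(np.hypot(X[:,0]-555.5,X[:,1]-88)<100)&(abs(X[:,2]-50)<5)]
    print("start",n,np.median(T[:,2]),np.median(W[:,2]))
E
```

```text
wrist 7.8333 knob top 99.76 1141 wheel z 49.46 (array([613.91179661, -21.36665808,  15.        ]), np.float64(0.17063129995044715))
scene 7.8833 knob top 98.62 60 wheel z 49.17 (array([614.70756971, -20.92784781,  15.        ]), np.float64(1.0756253959472406))
side 7.9333 knob top 99.55 67 wheel z 49.03 (array([613.79838858, -23.42554116,  15.        ]), np.float64(1.288592182680991))
start wrist 99.81387850031989 49.592375133504376
start scene 98.6848236720194 49.172304405845935
start side 98.81324442189089 48.978661597168596
```

The knob is back at its home height, matching the start in the wrist and scene views and within 1 mm in the side view. The wheel stands at about 0.88 rad and the arm is clear.

```bash
python3 -c "
from cell import workorder
print(workorder.finish_job())"
```

```text
the job is handed in; nothing more can be done
None
```

The job is handed in: by my camera measurements the wheel is indexed to about 0.88 rad with the pin home in the second hole and the arm clear of everything; the judge returned no verdict.

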